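# Pack the mate box in layers

### The arm

A 7-joint arm with a two-finger parallel gripper is mounted at the origin on the work surface. World frame = base frame: x ahead of the robot, y to its left, z up, the work surface at z = 0. Lengths are in m, angles in rad, forces in N, time in s.
With the tool pointing down it reaches from about 0.35 to 0.9 m from the base axis. Payload 19.9 kg.
Tool frame: the origin (TCP) lies midway between the tips of the shut fingers; the grasp point (between the pads) lies 19 mm behind it (env.grasp_offset is the distance from the TCP to the grasp point, in m); z points along the fingers, y is the line along which they close (so a half turn about z gives the same grasp; the last joint's range is limited). The gripper opens to 85 mm and grips with 20 to 120 N. Pads are 22 mm wide; open, the fingers measure 114 mm over their backs; the gripper's body (76 mm by 85 mm) begins 54 mm behind the grasp point. The pads swing forward as they close: fully open they stand 13 mm farther back than shut.
Start: joints at [1.192, 0.417, -0.01, 1.614, 0.005, 1.111, -0.053], TCP at [0.207, -0.59, 0.231] pointing down, gripper open.
Joint ranges: [-2.81, 2.81], [-0.39, 2.02], [-1.27, 1.25], [0.06, 2.57], [-1.19, 4.33], [0.19, 2], [-2.82, 2.82]. Speed limits (rad/s): [1.89, 1.89, 2.39, 2.39, 3.01, 3.01, 3.01].

### API

Orientations are given as a unit quaternion [w, x, y, z].
In Python, from station import env gives the robot as it stands.
- The arm moves only by the tool arm_command, never from a script. Its argument "plan" is a list of rows, each an object with "fingers": the gripper's target within -1 to 1 (shut at 1, half-way at 0, fully open at -1); "xyz": the shift along the tool's x, y, z in cm, a list of three; "angular": the turn, a rotation vector about the tool's x, y, z in rad, a list of three. A call has 1 to 10 rows; each row shifts and turns the commanded pose from where the row before left it, along the tool's axes as they then stand; what a row does not reach is not made up. A row lasts 1/10 s, in which the tool goes at most 50 mm and 8.59 degrees, less where a joint would pass 70% of its speed; a pose out of reach is approached as far as the arm can. A call is refused whole if a number of a shift passes 5 or a number of a turn 0.15, either way. A call with a gripper value outside its range is refused whole. The fingers move at their own pace and stop on an object; "grip_force" is the grip in N (left out, the last holds). Time passes only in rows, so rows that do not move let the fingers close. It gives the time, the measured TCP pose, the force, the opening and the grip force at its end, in the units of the state.
- env.state(): the state, without advancing time (a new reading comes with each control period).
- env.camera(name): name is "side" or "top" or "wrist"; returns a dict with "color" (480x640x3 uint8, red, green, blue), "vertical_fov" (degrees; the focal length in pixels is half the picture's height over the tangent of half this angle, whatever the lens; pixels are square), "cx", "cy" (the principal point, pixels), "R" (3x3) and "t" (3): a world point X has camera coordinates R X + t. Camera axes: x right, y down, z forward; pixel columns grow to the right and rows downward; lengths in m; the calibration is good to about 2 mm. A picture is of the moment at which its call begins. There is no depth.
- env.finish_job(): hands the job in; it is judged then, once.
The state is a dict: "time_s": time; "joint_positions": joint angles; "qvel": joint speeds; "tau": joint torques, N m; "position": TCP position; "orientation": TCP orientation; "contact_force": force on the tool from outside, world axes, zero at the start; "wrist_torque": the same for the moment, N m; "opening": finger opening in m; "grasp_force": force on a finger pad.
Only numpy, scipy, OpenCV 4.12 (cv2) and the standard library are available. Lean on these libraries where they do the work, as an engineer would, in place of code of your own. Each camera call takes 0.05 s, during which the arm holds its last target. There are 200 camera calls.

### The job

Pack the wooden mate box in layers: first stand the short canister upright in the shorter bay and lay the low tub flat in the longer bay, then lower the bamboo divider over them until it lies level on the four corner posts, and last stand the round-bellied mate cup upright inside the ring on the divider. Leave the look-alikes (tall canister, tall tub, straight-sided tumbler) and the bombilla where they are.

Things in the scene. Friction and masses are not known exactly. Their poses are not given: they have to be found in the camera images.
- mate_box: Open wooden box, fixed: outside 214 (x) x 160 (y) x 70 mm high, walls and floor 5 mm. Origin: centre of its underside; z up. A partition 4 mm thick, 30 mm above the box floor, at x = -10 mm, makes two bays 150 mm wide: the shorter, 90 mm long, centred at x = -57 mm, and the longer, 110 mm, at x = +47 mm. Posts 20 x 20 mm in the inner corners, tops 56 mm above the underside, carry the divider.
- canister_short_center (a point): Short round closed aluminium canister, 52 mm diameter, 46 mm high, upright on the shelf, about 0.08 to 0.17 kg. This point is its centre, half-way up; z is its axis.
- tub_low_center (a point): Low closed grey plastic tub with a small white panel on its lid, 90 mm long (its x) x 45 mm wide (its y) x 42 mm high, lying flat on the shelf, about 0.08 to 0.17 kg; its length is within 0.4 rad of straight away from the robot. This point is its centre, half-way up.
- divider_bar (a point): Bamboo divider, flat on the shelf: plate 188 (x) x 134 (y) x 6 mm, about 0.1 to 0.2 kg, 16 mm shorter and narrower than the box's inside; it may lie either way round in it. An upright grip bar crosses its middle: 10 mm thick (x), 60 mm wide (y), its top 44 mm above the plate's underside. This point is in the bar, on its centre line, 30 mm above the plate's underside.
- divider_ring (a point): Centre of the low ring on the divider in which the mate cup stands, at the height of the plate's top surface, 52 mm along the divider's +x from the grip bar. The ring is 58 mm inside, 66 mm outside and 4 mm high. It moves with the divider.
- mate_cup_center (a point): Round-bellied green glazed ceramic mate cup, open at the top, 80 mm high, 62 mm diameter at the belly (from 30 to 50 mm above its foot), foot 40 mm and mouth 50 mm in diameter, upright on the shelf, about 0.14 to 0.28 kg. This point is its centre, half-way up; z is its axis.
- canister_tall_center (a point): Look-alike, to be left: tall round aluminium canister, 52 mm diameter, 92 mm high, upright; it is too tall to go under the divider. This point is its centre, half-way up.
- tub_tall_center (a point): Look-alike, to be left: tall grey plastic tub with a white panel on its lid, 90 (x) x 45 (y) x 84 mm high; too tall to go under the divider. This point is its centre, half-way up.
- tumbler_center (a point): Look-alike, to be left: straight-sided green glazed ceramic tumbler, 62 mm diameter all the way up, 80 mm high, open at the top; too wide for the ring. This point is its centre, half-way up.
- bombilla: To be left: thin stainless steel bombilla (drinking straw), 7 mm thick and about 170 mm long, lying across on the shelf beyond the box, with a small flat strainer at one end. Origin near its middle, on the shelf.

How it is judged:
On the way, in this order (a step that is already met when the one before it is completed fails the run):
1. the short canister stands in the shorter bay and the low tub lies in the longer bay, both let go (z of canister_short_center in the frame of mate_box between 0.023 and 0.033 m and x of canister_short_center in the frame of mate_box between -0.097 and -0.017 m and y of canister_short_center in the frame of mate_box between -0.07 and 0.07 m and angle between canister_short_center's own z axis and vertical below 0.15 rad and z of tub_low_center in the frame of mate_box between 0.021 and 0.031 m and x of tub_low_center in the frame of mate_box between 0.002 and 0.092 m and y of tub_low_center in the frame of mate_box between -0.07 and 0.07 m and angle between tub_low_center's own z axis and vertical below 0.1 rad and contact force between the fingers and canister_short below 0.2 N and contact force between the fingers and tub_low below 0.2 N), for 0.2 s.
2. the divider lies level on the four posts above them, let go (z of canister_short_center in the frame of mate_box between 0.023 and 0.033 m and x of canister_short_center in the frame of mate_box between -0.097 and -0.017 m and y of canister_short_center in the frame of mate_box between -0.07 and 0.07 m and angle between canister_short_center's own z axis and vertical below 0.15 rad and z of tub_low_center in the frame of mate_box between 0.021 and 0.031 m and x of tub_low_center in the frame of mate_box between 0.002 and 0.092 m and y of tub_low_center in the frame of mate_box between -0.07 and 0.07 m and angle between tub_low_center's own z axis and vertical below 0.1 rad and z of divider_bar in the frame of mate_box between 0.082 and 0.09 m and x of divider_bar in the frame of mate_box between -0.012 and 0.012 m and y of divider_bar in the frame of mate_box between -0.012 and 0.012 m and angle between divider_bar's own z axis and vertical below 0.04 rad and angle between the x axis of divider_bar and the x axis of mate_box, either way round below 0.15 rad and contact force between the fingers and divider below 0.2 N), for 0.2 s.
At the end, for the whole second after the job is handed in: Canister upright and tub flat on the floor of their bays (5 mm), divider level on the posts (4 mm high or low, centred to 12 mm, 0.15 rad), cup upright on the plate within 13 mm of the ring's centre; all at rest; look-alikes and bombilla within 30 mm of their start (z of canister_short_center in the frame of mate_box between 0.023 and 0.033 m and x of canister_short_center in the frame of mate_box between -0.097 and -0.017 m and y of canister_short_center in the frame of mate_box between -0.07 and 0.07 m and angle between canister_short_center's own z axis and vertical below 0.15 rad and z of tub_low_center in the frame of mate_box between 0.021 and 0.031 m and x of tub_low_center in the frame of mate_box between 0.002 and 0.092 m and y of tub_low_center in the frame of mate_box between -0.07 and 0.07 m and angle between tub_low_center's own z axis and vertical below 0.1 rad and z of divider_bar in the frame of mate_box between 0.082 and 0.09 m and x of divider_bar in the frame of mate_box between -0.012 and 0.012 m and y of divider_bar in the frame of mate_box between -0.012 and 0.012 m and angle between divider_bar's own z axis and vertical below 0.04 rad and angle between the x axis of divider_bar and the x axis of mate_box, either way round below 0.15 rad and z of mate_cup_center in the frame of divider_ring between 0.036 and 0.044 m and horizontal distance between mate_cup_center and divider_ring below 0.013 m and angle between mate_cup_center's own z axis and vertical below 0.08 rad and linear speed of each of canister_short, tub_low, divider, mate_cup below 0.02 m/s and distance of each of canister_tall_center, tub_tall_center, tumbler_center, bombilla from where it was at the start of the episode below 0.03 m); the robot touches nothing.
It fails at once if the tall canister is knocked over or shifted by more than 30 mm (distance of canister_tall_center from where it was at the start of the episode above 0.03 m or angle between canister_tall_center's own z axis and vertical above 0.4 rad).
It fails at once if the tall tub is knocked over or shifted by more than 30 mm (distance of tub_tall_center from where it was at the start of the episode above 0.03 m or angle between tub_tall_center's own z axis and vertical above 0.4 rad).
It fails at once if the tumbler is knocked over or shifted by more than 30 mm (distance of tumbler_center from where it was at the start of the episode above 0.03 m or angle between tumbler_center's own z axis and vertical above 0.4 rad).
It fails at once if the bombilla is shifted by more than 30 mm (distance of bombilla from where it was at the start of the episode above 0.03 m).
It also fails if it takes over 107 s, if anything falls off the work surface, if the arm or the gripper's body presses on something with over 40 N, if the wrist force passes 120 N, or if a joint passes its speed limit or range.

## Working session

There is one attempt and no reset: what is moved stays moved. The work goes in short steps, Python scripts to look and compute and a tool call to move; the robot and the scene stay as the last step left them, time stands still between calls to the robot, and variables do not carry over. Pictures are saved under pics/ and viewed, at most 16 in all, crops included, and the job is handed in when it is done.

Besides the shell and the picture viewer there is one more tool, called after "Call:" by a JSON object that holds its "fn" and its "kwargs". arm_command: Moves the arm, as the interface text tells. Its arguments: {"type":"object","properties":{"plan":{"type":"array"},"grip_force":{"type":"number"}},"required":["plan"]}

```bash
mkdir -p pics; ls
cat > h.py <<'E'
from station import env
import numpy as np, cv2
def snap(n,f):
    c=env.camera(n); cv2.imwrite(f'pics/{f}.png',c['color'][:,:,::-1])
    np.savez(f'pics/{f}.npz',R=c['R'],t=c['t'],f=240/np.tan(np.radians(c['vertical_fov'])/2),cx=c['cx'],cy=c['cy'],**{k:str(v) for k,v in c.items() if k not in('color','R','t','cx','cy')})
    return c
def ray(f,u,v):
    d=np.load(f'pics/{f}.npz'); R=d['R']; o=-R.T@d['t']
    return o,R.T@np.array([(u-d['cx'])/d['f'],(v-d['cy'])/d['f'],1])
def onz(f,u,v,z):
    o,r=ray(f,u,v); return o+r*(z-o[2])/r[2]
def tri(a,b):
    (o,r),(p,s)=ray(*a),ray(*b)
    k=np.linalg.lstsq(np.stack([r,-s],1),p-o,rcond=None)[0]
    return (o+k[0]*r+p+k[1]*s)/2, np.linalg.norm(o+k[0]*r-p-k[1]*s)
def proj(f,X):
    d=np.load(f'pics/{f}.npz'); q=d['R']@np.array(X)+d['t']; return d['f']*q[:2]/q[2]+[d['cx'],d['cy']]
E
python3 - <<'E'
from h import *
for n in('top','side'):
    c=snap(n,n); print(n,{k:v for k,v in c.items() if k!='color'})
print(env.state(),env.grasp_offset)
E
```

```text
pics
top {'vertical_fov': 49.830674728388836, 'cx': 320.2121491605103, 'cy': 231.778907472104, 'R': array([[-0.00450501, -0.99998498,  0.00312101],
       [-0.97700312,  0.00373609, -0.21319227],
       [ 0.21317741, -0.00400967, -0.97700528]]), 't': array([-0.00104856,  0.54919718,  0.97278781])}
side {'vertical_fov': 49.19795345414228, 'cx': 327.1248545208549, 'cy': 234.73617464420008, 'R': array([[-0.96140079, -0.27451888,  0.01865234],
       [-0.18027255,  0.57722342, -0.7964389 ],
       [ 0.20787095, -0.76905949, -0.60443127]]), 't': array([0.50732869, 0.13973259, 1.31945275])}
{'time_s': 0.1, 'joint_positions': array([ 1.191475  ,  0.41791415, -0.01031487,  1.61413949,  0.00472271,
        1.1106866 , -0.05299918]), 'qvel': array([ 0.00082376, -0.00168054, -0.00045277,  0.00082578, -0.00108141,
       -0.00080745,  0.00055382]), 'tau': array([ 1.42761633e-03, -8.65822864e+01,  6.80250898e-01, -4.35635448e+01,
        1.92380219e-02,  4.96926237e-03,  1.41005371e-04]), 'position': array([ 0.20702991, -0.58937251,  0.23071213]), 'orientation': array([-5.43248767e-04,  9.85765812e-01,  1.68123310e-01, -1.44581682e-04]), 'contact_force': array([0.01307584, 0.39038741, 0.05456173]), 'wrist_torque': array([ 0.01486441, -0.01224732, -0.04587326]), 'grasp_force': 0.0, 'opening': 0.08532823633113332} 0.0187
```

View pics/top.png

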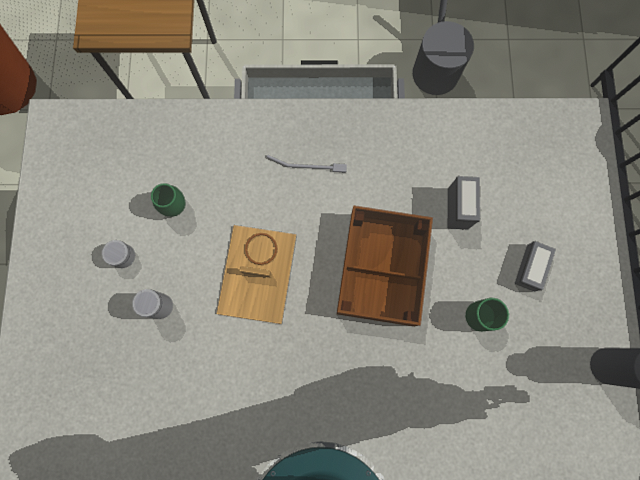

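View pics/side.png

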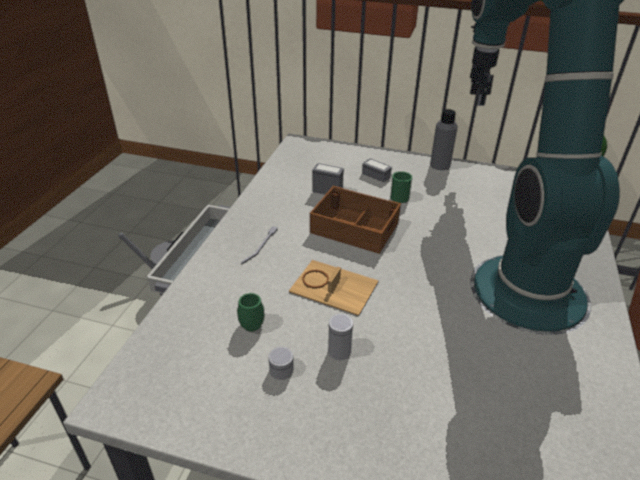

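The short canister is at top (116,252) / side (281,356), the low tub at top (538,264) / side (376,168). The mate cup is at top (165,194) / side (250,298). The box spans top rows 207–325, with the longer bay farther from the robot, and the divider is at top (258,275).

Run:
```python
from h import *
np.set_printoptions(precision=4,suppress=True)
for n,a,b in [('can_short lid',(116,252),(281,355)),('can_tall',(147,301),(341,322)),('tub lid',(539,264),(376,168)),('cup rim',(165,194),(250,298)),('boxTL',(354,207),(311,213)),('box TR',(431,217),(338,190)),('box BR',(420,325),(400,208)),('box BL',(338,315),(381,240)),('ring',(261,249),(316,279)),('tumbler',(490,312),(401,176)),('ttub',(468,198),(328,170))]:
    X,e=tri(('top',*a),('side',*b)); print(n,X,e)
for z,p in [(.006,[(234,225),(296,234),(281,323),(217,314),(261,249)]),(.044,[(228,270),(270,275)]),(.07,[(354,207),(431,217),(420,325),(338,315)])]:
    for q in p: print(q,onz('top',*q,z))
```

```text
can_short lid [0.5123 0.4075 0.0419] 0.0012473680650443616
can_tall [0.4087 0.3235 0.0875] 0.004074883890539811
tub lid [ 0.4877 -0.4525  0.0183] 0.0018621355093796912
cup rim [0.6218 0.3047 0.0792] 0.0020975846739857505
boxTL [ 0.5973 -0.0715  0.0649] 0.002521283165214083
box TR [ 0.5697 -0.2279  0.0543] 0.020047969722828803
box BR [ 0.3653 -0.1967  0.0474] 0.0001164506873732984
box BL [ 0.3874 -0.0374  0.0426] 0.003581497130897331
ring [0.5239 0.1204 0.003 ] 0.0021891544089641312
tumbler [ 0.3875 -0.3249  0.0778] 0.0009818357388688
ttub [ 0.6129 -0.2991  0.0735] 0.002342138596944542
(234, 225) [0.5761 0.1781 0.006 ]
(296, 234) [0.5562 0.0473 0.006 ]
(281, 323) [0.3721 0.0767 0.006 ]
(217, 314) [0.3907 0.2068 0.006 ]
(261, 249) [0.5245 0.1202 0.006 ]
(228, 270) [0.4752 0.1808 0.044 ]
(270, 275) [0.4648 0.0969 0.044 ]
(354, 207) [ 0.5972 -0.071   0.07  ]
(431, 217) [ 0.5761 -0.2239  0.07  ]
(420, 325) [ 0.3646 -0.1923  0.07  ]
(338, 315) [ 0.3841 -0.0365  0.07  ]
```

Run:
```python
import cv2,numpy as np
a=cv2.imread('pics/top.png')
t=[cv2.resize(a[y:y+w*3//4,x:x+w],(400,300),interpolation=cv2.INTER_CUBIC) for x,y,w in[(70,170,160),(200,200,180),(320,190,160),(440,160,160)]]
cv2.imwrite('pics/crop1.png',np.vstack([np.hstack(t[:2]),np.hstack(t[2:])]))
```

```text
(no output)
```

View pics/crop1.png

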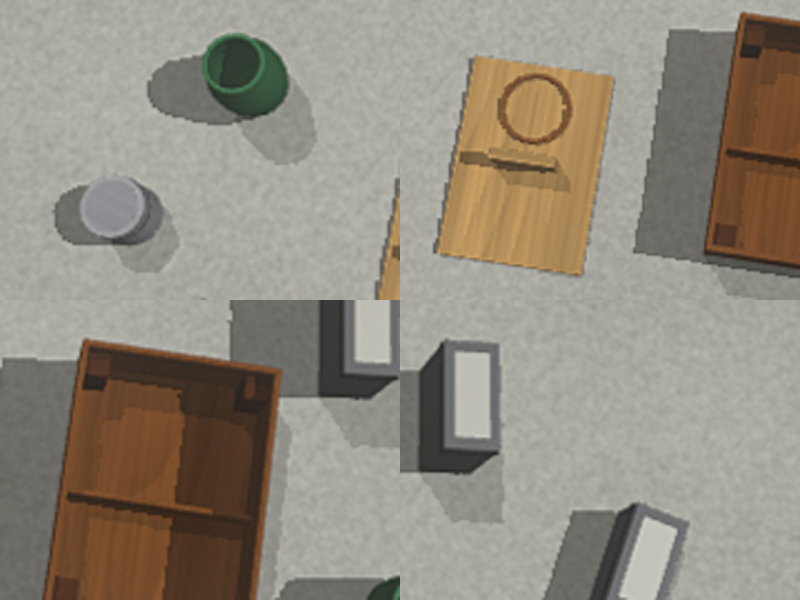

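The crop confirms the divider ring lies on the divider's far side. The box and divider both have a yaw of about -0.155. Next is a close look at the tub.

```bash
cat >> h.py <<'E'
np.set_printoptions(precision=4,suppress=True)
from scipy.spatial.transform import Rotation as Ro
def to(x,y,z,psi):
    s=env.state(); w=s['orientation']; R=Ro.from_quat([*w[1:],w[0]])
    tgt=Ro.from_euler('z',psi)*Ro.from_euler('x',np.pi)
    d=R.inv()*tgt
    print('t',round(s['time_s'],2),'pos',s['position'],'turn',d.as_rotvec(),'then cm',tgt.inv().apply(np.array([x,y,z])-s['position'])*100)
E
python3 - <<'E'
from h import *
print('tub',onz('top',539,264,.042),'bottle',onz('side',443,167,0))
print('canister',onz('top',116,252,.046),'cup',onz('top',165,194,.08))
to(.48,-.45,.24,-.35)
E
```

```text
tub [ 0.4851 -0.4422  0.042 ] bottle [ 0.2724 -0.5617  0.    ]
canister [0.5122 0.406  0.046 ] cup [0.6226 0.3047 0.08  ]
t 0.1 pos [ 0.207  -0.5894  0.2307] turn [-0.001   0.0005  0.6879] then cm [ 20.863  -22.4524  -0.9288]
```

Run:
```python
from h import *
for z in (.15,.2,.25,.3): print(z,onz('side',447,113,z), onz('top',640,365,z))
print(proj('side',env.state()['position']), onz('side',432,165,0),onz('side',454,169,0), onz('top',595,365,.1))
```

```text
0.15 [ 0.2926 -0.6698  0.15  ] [ 0.2922 -0.5532  0.15  ]
0.2 [ 0.289  -0.5535  0.2   ] [ 0.2942 -0.523   0.2   ]
0.25 [ 0.2854 -0.4371  0.25  ] [ 0.2962 -0.4928  0.25  ]
0.3 [ 0.2818 -0.3208  0.3   ] [ 0.2982 -0.4626  0.3   ]
[475.4801 102.9088] [ 0.3105 -0.564   0.    ] [ 0.2347 -0.5595  0.    ] [ 0.2906 -0.5015  0.1   ]
```

A bottle about 0.2 m tall stands at about (0.28, -0.55), so I'll rise above it first.

Call:
{"fn": "arm_command", "kwargs": {"plan": [{"fingers":-1,"xyz":[0,0,-5],"angular":[0,0,0]},{"fingers":-1,"xyz":[0,0,-5],"angular":[0,0,0]},{"fingers":-1,"xyz":[0,0,-2],"angular":[0,0,0.14]},{"fingers":-1,"xyz":[0,0,0],"angular":[0,0,0.14]},{"fingers":-1,"xyz":[0,0,0],"angular":[0,0,0.14]},{"fingers":-1,"xyz":[0,0,0],"angular":[0,0,0.14]},{"fingers":-1,"xyz":[0,0,0],"angular":[0,0,0.13]},{"fingers":-1,"xyz":[3.3,-3.6,0],"angular":[0,0,0]},{"fingers":-1,"xyz":[3.3,-3.6,0],"angular":[0,0,0]},{"fingers":-1,"xyz":[3.3,-3.6,0],"angular":[0,0,0]}]}}

```text
time_s: 1.1
position: [0.3386, -0.5214, 0.351]
orientation: [-0.0, 0.984, -0.176, -0.0]
contact_force: [0.7, -1.6, 0.3]
opening: 0.0855
grasp_force: 0.0
```

Call:
{"fn": "arm_command", "kwargs": {"plan": [{"fingers":-1,"xyz":[3.3,-3.6,0],"angular":[0,0,0]},{"fingers":-1,"xyz":[3.3,-3.6,2],"angular":[0,0,0]},{"fingers":-1,"xyz":[3.3,-3.6,3],"angular":[0,0,0]},{"fingers":-1,"xyz":[0,0,4],"angular":[0,0,0]},{"fingers":-1,"xyz":[0,0,2],"angular":[0,0,0]},{"fingers":-1,"xyz":[0,0,0],"angular":[0,0,0]}]}}

```text
time_s: 1.7
position: [0.4588, -0.4581, 0.2428]
orientation: [-0.001, 0.985, -0.175, -0.002]
contact_force: [0.1, 0.6, 0.3]
opening: 0.0856
grasp_force: 0.0
```

Run:
```python
from h import *
c=snap('wrist','w1'); print(c['R'],c['t'],c['cx'],c['cy'],c['vertical_fov']); to(.485,-.445,.2,-.35)
```

```text
[[-0.3449 -0.9386 -0.0021]
 [-0.89    0.3263  0.3186]
 [-0.2983  0.1117 -0.9479]] [-0.2716  0.5118  0.5792] 315.99079716954986 230.12133223711672 66.13892579069041
t 1.75 pos [ 0.4592 -0.459   0.2453] turn [-0.0009  0.0023 -0.0023] then cm [ 1.9421 -2.1955  4.5274]
```

View pics/w1.png

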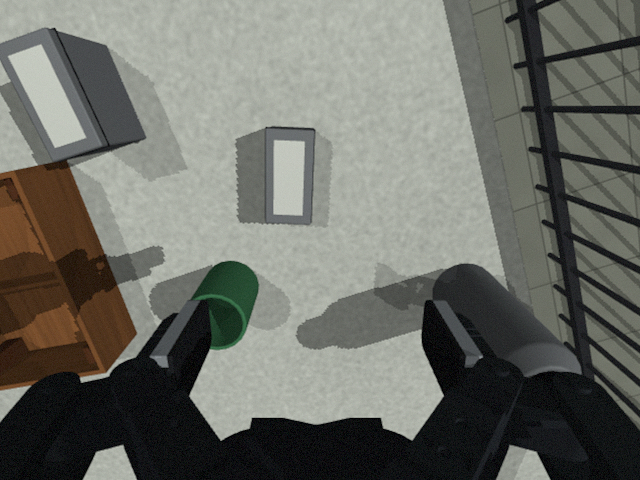

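The wrist view shows the tub lid with corners at (270,128), (315,128), (312,224) and (265,222). The tumbler is at (225,305) and the bottle at (510,320).

Run:
```python
from h import *
P=np.array([onz('w1',*q,.042) for q in [(270,128),(315,128),(312,224),(265,222)]]);print(P,P.mean(0))
f=(P[0]+P[1]-P[2]-P[3])/2; print(np.linalg.norm(f),np.arctan2(f[1],f[0]))
print(tri(('w1',290,175),('top',539,264)),tri(('w1',290,175),('side',376,168)))
c=P.mean(0); to(c[0],c[1],.012,np.arctan2(f[1],f[0]))
```

```text
[[ 0.5317 -0.4407  0.042 ]
 [ 0.5178 -0.4787  0.042 ]
 [ 0.4338 -0.4447  0.042 ]
 [ 0.4515 -0.4023  0.042 ]] [ 0.4837 -0.4416  0.042 ]
0.08972822368612847 -0.41577690490287245
(array([ 0.4855, -0.4422,  0.0415]), np.float64(0.0008773718548024689)) (array([ 0.4842, -0.4399,  0.0257]), np.float64(0.0010654169019337352))
t 1.75 pos [ 0.4592 -0.459   0.2453] turn [-0.0008  0.0023  0.0635] then cm [ 1.5385 -2.5769 23.3274]
```

Call:
{"fn": "arm_command", "kwargs": {"plan": [{"fingers":-1,"xyz":[0,0,0],"angular":[0,0,0.06]},{"fingers":-1,"xyz":[1.6,-2.6,0],"angular":[0,0,0]},{"fingers":-1,"xyz":[0,0,5],"angular":[0,0,0]},{"fingers":-1,"xyz":[0,0,5],"angular":[0,0,0]},{"fingers":-1,"xyz":[0,0,5],"angular":[0,0,0]},{"fingers":-1,"xyz":[0,0,4],"angular":[0,0,0]},{"fingers":-1,"xyz":[0,0,2],"angular":[0,0,0]},{"fingers":-1,"xyz":[0,0,2],"angular":[0,0,0]},{"fingers":-1,"xyz":[0,0,0],"angular":[0,0,0]},{"fingers":-1,"xyz":[0,0,0],"angular":[0,0,0]}]}}

```text
time_s: 2.75
position: [0.4854, -0.4427, 0.0177]
orientation: [0.0, 0.979, -0.205, 0.001]
contact_force: [0.1, 0.1, 0.1]
opening: 0.0856
grasp_force: 0.0
```

Call:
{"fn": "arm_command", "kwargs": {"plan": [{"fingers":1,"xyz":[0,0,0],"angular":[0,0,0]},{"fingers":1,"xyz":[0,0,0],"angular":[0,0,0]},{"fingers":1,"xyz":[0,0,0],"angular":[0,0,0]},{"fingers":1,"xyz":[0,0,0],"angular":[0,0,0]},{"fingers":1,"xyz":[0,0,0],"angular":[0,0,0]},{"fingers":1,"xyz":[0,0,0],"angular":[0,0,0]},{"fingers":1,"xyz":[0,0,0],"angular":[0,0,0]},{"fingers":1,"xyz":[0,0,0],"angular":[0,0,0]}], "grip_force": 40}}

```text
time_s: 3.55
position: [0.4852, -0.4421, 0.0173]
orientation: [0.0, 0.979, -0.205, 0.001]
contact_force: [-2.3, 1.1, 9.0]
opening: 0.0444
grasp_force: 40.8
```

Call:
{"fn": "arm_command", "kwargs": {"plan": [{"fingers":1,"xyz":[0,0,-2],"angular":[0,0,0]},{"fingers":1,"xyz":[0,0,-4],"angular":[0,0,0]},{"fingers":1,"xyz":[0,0,-5],"angular":[0,0,0]},{"fingers":1,"xyz":[0,0,-5],"angular":[0,0,0]},{"fingers":1,"xyz":[0,0,-3],"angular":[0,0,-0.13]},{"fingers":1,"xyz":[0,0,0],"angular":[0,0,-0.125]},{"fingers":1,"xyz":[0,0,0],"angular":[0,0,0]}]}}

```text
time_s: 4.25
position: [0.4848, -0.442, 0.2073]
orientation: [0.0, 0.997, -0.077, 0.001]
contact_force: [-0.0, -0.3, -2.1]
opening: 0.0443
grasp_force: 42.0
```

Run:
```python
from h import *
to(.5269,-.1381,.12,-.155); print(env.state()['opening'])
```

```text
t 4.25 pos [ 0.4848 -0.442   0.2073] turn [ 0.0007 -0.0014 -0.    ] then cm [ -0.53   -30.6797   8.729 ]
0.044318566141012976
```

Call:
{"fn": "arm_command", "kwargs": {"plan": [{"fingers":1,"xyz":[0,-3,0],"angular":[0,0,0]},{"fingers":1,"xyz":[0,-4,0],"angular":[0,0,0]},{"fingers":1,"xyz":[0,-4.7,0],"angular":[0,0,0]},{"fingers":1,"xyz":[0,-4.7,0],"angular":[0,0,0]},{"fingers":1,"xyz":[0,-4.7,0],"angular":[0,0,0]},{"fingers":1,"xyz":[0,-4.6,0],"angular":[0,0,0]},{"fingers":1,"xyz":[-0.5,-3,0],"angular":[0,0,0]},{"fingers":1,"xyz":[0,-2,0],"angular":[0,0,0]},{"fingers":1,"xyz":[0,0,0],"angular":[0,0,0]},{"fingers":1,"xyz":[0,0,0],"angular":[0,0,0]}]}}

```text
time_s: 5.25
position: [0.5275, -0.1378, 0.2056]
orientation: [-0.0, 0.997, -0.08, -0.001]
contact_force: [0.0, -1.1, -1.2]
opening: 0.0442
grasp_force: 41.9
```

Run:
```python
from h import *
snap('wrist','w2'); to(.5269,-.1381,.023,-.155); print(proj('w2',[.5269,-.1381,.07]))
# expected box rim corners in w2
b=np.array([.4805,-.1309]);y=-.1545;R=np.array([[np.cos(y),-np.sin(y)],[np.sin(y),np.cos(y)]])
for p in[(.107,.08),(.107,-.08),(-.107,.08),(-.107,-.08)]: print(proj('w2',[*(b+R@p),.07]))
```

```text
t 5.3 pos [ 0.5275 -0.1385  0.2056] turn [ 0.0001  0.001  -0.005 ] then cm [-0.0621 -0.0305 18.2642]
[316.1315 216.3976]
[206.9667 138.5202]
[424.6169 137.3021]
[229.9343 377.9528]
[404.2545 377.1918]
```

View pics/w2.png

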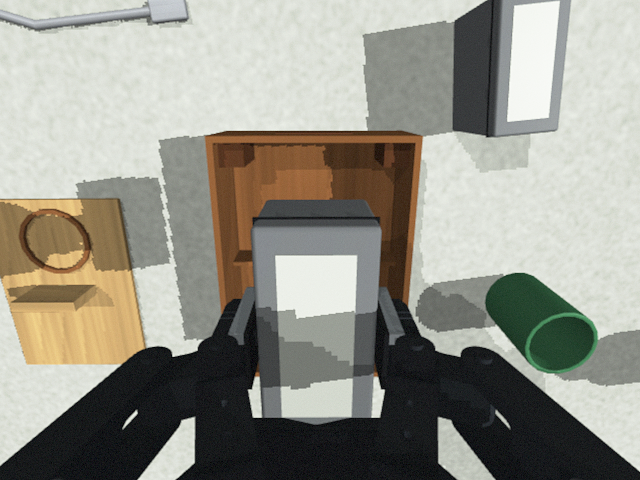

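The wrist view shows the box rim's far corners at (206,135) and (421,135), as predicted, and the tub held squarely. I'll lower it now.

Call:
{"fn": "arm_command", "kwargs": {"plan": [{"fingers":1,"xyz":[0,0,4],"angular":[0,0,0]},{"fingers":1,"xyz":[0,0,5],"angular":[0,0,0]},{"fingers":1,"xyz":[0,0,4],"angular":[0,0,0]},{"fingers":1,"xyz":[0,0,2],"angular":[0,0,0]},{"fingers":1,"xyz":[0,0,1.5],"angular":[0,0,0]},{"fingers":1,"xyz":[0,0,1],"angular":[0,0,0]},{"fingers":1,"xyz":[0,0,0.6],"angular":[0,0,0]},{"fingers":1,"xyz":[0,0,0],"angular":[0,0,0]},{"fingers":1,"xyz":[0,0,0],"angular":[0,0,0]}]}}

```text
time_s: 6.2
position: [0.5284, -0.138, 0.0259]
orientation: [0.0, 0.997, -0.079, 0.001]
contact_force: [-0.6, -1.1, -1.0]
opening: 0.0445
grasp_force: 41.8
```

Call:
{"fn": "arm_command", "kwargs": {"plan": [{"fingers":1,"xyz":[0,0,0.3],"angular":[0,0,0]},{"fingers":1,"xyz":[0,0,0],"angular":[0,0,0]},{"fingers":0.2,"xyz":[0,0,0],"angular":[0,0,0]},{"fingers":-0.5,"xyz":[0,0,0],"angular":[0,0,0]},{"fingers":-0.5,"xyz":[0,0,0],"angular":[0,0,0]},{"fingers":-0.5,"xyz":[0,0,0],"angular":[0,0,0]},{"fingers":-0.5,"xyz":[0,0,-2],"angular":[0,0,0]},{"fingers":-0.5,"xyz":[0,0,-5],"angular":[0,0,0]},{"fingers":-1,"xyz":[0,0,-5],"angular":[0,0,0]},{"fingers":-1,"xyz":[0,0,-5],"angular":[0,0,0]}]}}

```text
time_s: 7.2
position: [0.5275, -0.1377, 0.1942]
orientation: [-0.0, 0.997, -0.078, -0.0]
contact_force: [-0.2, -0.7, 0.4]
opening: 0.0851
grasp_force: 0.0
```

Run:
```python
from h import *
snap('top','t2'); to(.50,.40,.22,-.155)
```

```text
t 7.25 pos [ 0.5307 -0.1383  0.2022] turn [ 0.0008 -0.0094 -0.002 ] then cm [-11.3402 -52.7074  -1.7797]
```

Call:
{"fn": "arm_command", "kwargs": {"plan": [{"fingers":-1,"xyz":[-0.5,-3,0],"angular":[0,0,0]},{"fingers":-1,"xyz":[-1.2,-5,-1],"angular":[0,0,0]},{"fingers":-1,"xyz":[-1.2,-5,-1],"angular":[0,0,0]},{"fingers":-1,"xyz":[-1.2,-5,0],"angular":[0,0,0]},{"fingers":-1,"xyz":[-1.2,-5,0],"angular":[0,0,0]},{"fingers":-1,"xyz":[-1.2,-5,0],"angular":[0,0,0]},{"fingers":-1,"xyz":[-1.2,-5,0],"angular":[0,0,0]},{"fingers":-1,"xyz":[-1.2,-5,0],"angular":[0,0,0]},{"fingers":-1,"xyz":[-1.2,-5,0],"angular":[0,0,0]},{"fingers":-1,"xyz":[-1.2,-5,0],"angular":[0,0,0]}]}}

```text
time_s: 8.25
position: [0.4921, 0.3413, 0.2113]
orientation: [-0.0, 0.997, -0.079, 0.0]
contact_force: [0.7, 0.5, 0.6]
opening: 0.0851
grasp_force: 0.0
```

Call:
{"fn": "arm_command", "kwargs": {"plan": [{"fingers":-1,"xyz":[-0.5,-4,0],"angular":[0,0,0]},{"fingers":-1,"xyz":[0,-1,0],"angular":[0,0,0]},{"fingers":-1,"xyz":[0,0,0],"angular":[0,0,0]},{"fingers":-1,"xyz":[0,0,0],"angular":[0,0,0]}]}}

```text
time_s: 8.65
position: [0.4957, 0.3883, 0.211]
orientation: [0.0, 0.997, -0.079, -0.0]
contact_force: [0.2, -0.6, -0.8]
opening: 0.0856
grasp_force: 0.0
```

Run:
```python
from h import *
snap('wrist','w3'); to(.512,.406,.02,-.155); s=env.state();print(s['joint_positions']); print(proj('w3',[.512,.406,.046]))
im=cv2.imread('pics/w3.png'); t2=cv2.imread('pics/t2.png')[190:350,320:480]
im[:160,:160]=t2; cv2.imwrite('pics/w3b.png',im)
```

```text
t 8.7 pos [0.4959 0.388  0.2112] turn [ 0.0008 -0.0002 -0.0038] then cm [ 1.3094 -2.0305 19.1187]
[-0.4095  0.4754 -0.4121  1.6101  0.2079  1.1001 -2.6052]
[292.0168 191.3249]
```

View pics/w3b.png

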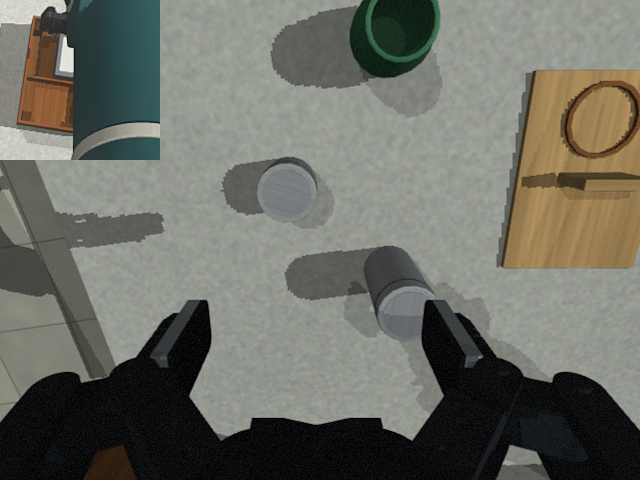

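The short canister's lid is at (288,192), 1–2 mm from the prediction. The inset shows the tub in the far bay.

Call:
{"fn": "arm_command", "kwargs": {"plan": [{"fingers":-1,"xyz":[0,0,0],"angular":[0,0,-0.13]},{"fingers":-1,"xyz":[1.5,-2.1,0],"angular":[0,0,0]},{"fingers":-1,"xyz":[0,0,5],"angular":[0,0,0]},{"fingers":-1,"xyz":[0,0,5],"angular":[0,0,0]},{"fingers":-1,"xyz":[0,0,4],"angular":[0,0,0]},{"fingers":-1,"xyz":[0,0,3],"angular":[0,0,0]},{"fingers":-1,"xyz":[0,0,2],"angular":[0,0,0]},{"fingers":-1,"xyz":[0,0,0.6],"angular":[0,0,0]},{"fingers":-1,"xyz":[0,0,0],"angular":[0,0,0]},{"fingers":-1,"xyz":[0,0,0],"angular":[0,0,0]}]}}

```text
time_s: 9.7
position: [0.5118, 0.4101, 0.0167]
orientation: [-0.0, 1.0, -0.014, 0.001]
contact_force: [-0.3, -0.2, 1.4]
opening: 0.0854
grasp_force: 0.0
```

Call:
{"fn": "arm_command", "kwargs": {"plan": [{"fingers":1,"xyz":[0,0,0],"angular":[0,0,0]},{"fingers":1,"xyz":[0,0,0],"angular":[0,0,0]},{"fingers":1,"xyz":[0,0,0],"angular":[0,0,0]},{"fingers":1,"xyz":[0,0,0],"angular":[0,0,0]},{"fingers":1,"xyz":[0,0,0],"angular":[0,0,0]},{"fingers":1,"xyz":[0,0,0],"angular":[0,0,0]},{"fingers":1,"xyz":[0,0,0],"angular":[0,0,0]}]}}

```text
time_s: 10.4
position: [0.5114, 0.4104, 0.0165]
orientation: [-0.0, 1.0, -0.014, 0.001]
contact_force: [-2.1, -3.4, 12.4]
opening: 0.0514
grasp_force: 40.2
```

Call:
{"fn": "arm_command", "kwargs": {"plan": [{"fingers":1,"xyz":[0,0,-2],"angular":[0,0,0]},{"fingers":1,"xyz":[0,0,-4],"angular":[0,0,0]},{"fingers":1,"xyz":[0,0,-5],"angular":[0,0,0]},{"fingers":1,"xyz":[0,0,-5],"angular":[0,0,0]},{"fingers":1,"xyz":[0,0,-4],"angular":[0,0,0.13]},{"fingers":1,"xyz":[0,3,0],"angular":[0,0,0]},{"fingers":1,"xyz":[0,4,0],"angular":[0,0,0]},{"fingers":1,"xyz":[0,4.8,0],"angular":[0,0,0]},{"fingers":1,"xyz":[0,4.8,0],"angular":[0,0,0]},{"fingers":1,"xyz":[0,4.8,0],"angular":[0,0,0]}]}}

```text
time_s: 11.4
position: [0.4768, 0.1969, 0.2154]
orientation: [0.0, 0.997, -0.078, 0.0]
contact_force: [1.7, -0.7, -0.3]
opening: 0.0505
grasp_force: 42.4
```

Run:
```python
from h import *
to(.4242,-.1221,.023,-.155); s=env.state();print(s['opening'])
```

```text
t 11.4 pos [0.4768 0.1969 0.2154] turn [-0.     -0.0003 -0.002 ] then cm [-0.2682 32.3314 19.245 ]
0.050450942407552234
```

Call:
{"fn": "arm_command", "kwargs": {"plan": [{"fingers":1,"xyz":[0,4.8,0],"angular":[0,0,0]},{"fingers":1,"xyz":[0,4.8,0],"angular":[0,0,0]},{"fingers":1,"xyz":[0,4.8,0],"angular":[0,0,0]},{"fingers":1,"xyz":[0,4.8,0],"angular":[0,0,0]},{"fingers":1,"xyz":[0,4.8,0],"angular":[0,0,0]},{"fingers":1,"xyz":[-0.3,4,0],"angular":[0,0,0]},{"fingers":1,"xyz":[0,3,0],"angular":[0,0,0]},{"fingers":1,"xyz":[0,1.3,0],"angular":[0,0,0]},{"fingers":1,"xyz":[0,0,0],"angular":[0,0,0]},{"fingers":1,"xyz":[0,0,0],"angular":[0,0,0]}]}}

```text
time_s: 12.4
position: [0.4241, -0.1193, 0.2154]
orientation: [-0.0, 0.997, -0.078, 0.0]
contact_force: [-0.6, -0.0, -0.6]
opening: 0.0511
grasp_force: 42.4
```

Run:
```python
from h import *
snap('wrist','w4'); to(.4242,-.1221,.023,-.155); s=env.state();print(s['opening'])
```

```text
t 12.45 pos [ 0.4241 -0.1189  0.2154] turn [-0.0003 -0.0001 -0.0012] then cm [ 0.0576  0.3125 19.2365]
0.0508458720878105
```

View pics/w4.png

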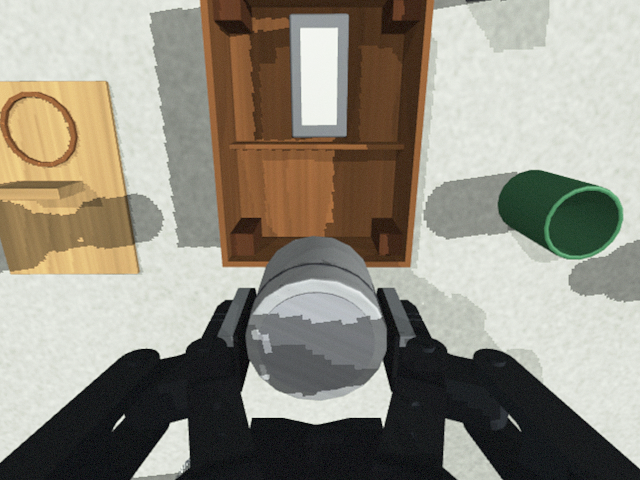

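The tub lies flat in the far bay and the canister is over the near bay. I'll lower it and release.

Call:
{"fn": "arm_command", "kwargs": {"plan": [{"fingers":1,"xyz":[0,0.3,4],"angular":[0,0,0]},{"fingers":1,"xyz":[0,0,5],"angular":[0,0,0]},{"fingers":1,"xyz":[0,0,4],"angular":[0,0,0]},{"fingers":1,"xyz":[0,0,3],"angular":[0,0,0]},{"fingers":1,"xyz":[0,0,2],"angular":[0,0,0]},{"fingers":1,"xyz":[0,0,1],"angular":[0,0,0]},{"fingers":1,"xyz":[0,0,0],"angular":[0,0,0]},{"fingers":1,"xyz":[0,0,0],"angular":[0,0,0]}]}}

```text
time_s: 13.25
position: [0.4241, -0.1224, 0.026]
orientation: [-0.0, 0.997, -0.078, 0.0]
contact_force: [-0.8, -0.4, -1.1]
opening: 0.0507
grasp_force: 42.4
```

Call:
{"fn": "arm_command", "kwargs": {"plan": [{"fingers":1,"xyz":[0,0,0.3],"angular":[0,0,0]},{"fingers":1,"xyz":[0,0,0],"angular":[0,0,0]},{"fingers":0,"xyz":[0,0,0],"angular":[0,0,0]},{"fingers":-0.7,"xyz":[0,0,0],"angular":[0,0,0]},{"fingers":-0.7,"xyz":[0,0,0],"angular":[0,0,0]},{"fingers":-0.7,"xyz":[0,0,0],"angular":[0,0,0]},{"fingers":-0.7,"xyz":[0,0,-2],"angular":[0,0,0]},{"fingers":-0.7,"xyz":[0,0,-5],"angular":[0,0,0]},{"fingers":-1,"xyz":[0,0,-5],"angular":[0,0,0]},{"fingers":-1,"xyz":[0,0,-5],"angular":[0,0,0]}]}}

```text
time_s: 14.25
position: [0.423, -0.1226, 0.1943]
orientation: [-0.0, 0.997, -0.078, -0.0]
contact_force: [0.2, -0.4, 0.1]
opening: 0.0856
grasp_force: 0.0
```

Run:
```python
from h import *
print(env.state()['joint_positions']); to(.4738,.1272,.2,-.156+np.pi/2)
```

```text
[ 0.3641  0.1359 -0.1635  2.0855  0.0274  0.9225 -1.5423]
t 14.25 pos [ 0.423  -0.1226  0.1943] turn [-0.0004  0.0001 -1.5718] then cm [25.4635  1.139  -0.5715]
```

Call:
{"fn": "arm_command", "kwargs": {"plan": [{"fingers":-1,"xyz":[0,0,-2],"angular":[0,0,-0.145]},{"fingers":-1,"xyz":[0,0,0],"angular":[0,0,-0.145]},{"fingers":-1,"xyz":[0,0,0],"angular":[0,0,-0.145]},{"fingers":-1,"xyz":[0,0,0],"angular":[0,0,-0.145]},{"fingers":-1,"xyz":[0,0,0],"angular":[0,0,-0.145]},{"fingers":-1,"xyz":[0,0,0],"angular":[0,0,-0.145]},{"fingers":-1,"xyz":[0,0,0],"angular":[0,0,-0.145]},{"fingers":-1,"xyz":[0,0,0],"angular":[0,0,-0.145]},{"fingers":-1,"xyz":[0,0,0],"angular":[0,0,-0.145]},{"fingers":-1,"xyz":[0,0,0],"angular":[0,0,-0.145]}]}}

```text
time_s: 15.25
position: [0.4234, -0.1228, 0.2122]
orientation: [-0.0, 0.796, 0.605, -0.0]
contact_force: [0.9, -0.3, -0.1]
opening: 0.0859
grasp_force: 0.0
```

Call:
{"fn": "arm_command", "kwargs": {"plan": [{"fingers":-1,"xyz":[0,0,0],"angular":[0,0,-0.122]},{"fingers":-1,"xyz":[4,0.5,0],"angular":[0,0,0]},{"fingers":-1,"xyz":[5,0.6,0],"angular":[0,0,0]},{"fingers":-1,"xyz":[5,0,0],"angular":[0,0,0]},{"fingers":-1,"xyz":[4.5,0,0],"angular":[0,0,0]},{"fingers":-1,"xyz":[2.5,0,0],"angular":[0,0,0]},{"fingers":-1,"xyz":[1,0,0],"angular":[0,0,0]},{"fingers":-1,"xyz":[0,0,0],"angular":[0,0,0]},{"fingers":-1,"xyz":[0,0,0],"angular":[0,0,0]}]}}

```text
time_s: 16.15
position: [0.4683, 0.0913, 0.2121]
orientation: [0.0, 0.76, 0.649, -0.0]
contact_force: [-1.0, -0.8, 0.0]
opening: 0.0854
grasp_force: 0.0
```

Run:
```python
from h import *
snap('wrist','w5');snap('top','t3'); to(.4738,.1272,.014,-.156+np.pi/2); s=env.state();print(s['joint_positions'])
im=cv2.imread('pics/w5.png'); t2=cv2.imread('pics/t3.png')[190:350,320:480]
im[320:,480:]=t2; cv2.imwrite('pics/w5b.png',im)
```

```text
t 16.25 pos [0.4684 0.091  0.2122] turn [-0.0001  0.0004 -0.002 ] then cm [ 3.6575 -0.0334 19.8211]
[ 0.1552  0.2006 -0.46    1.978   0.1067  0.9862 -0.5139]
```

View pics/w5b.png

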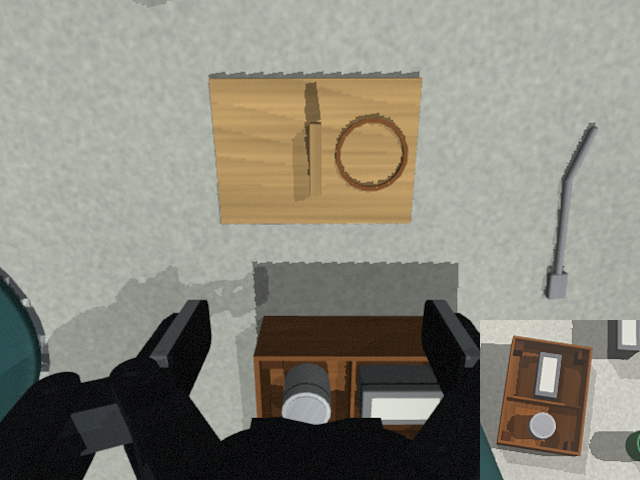

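The canister and tub are both in place (inset). The divider's corners are at (210,77), (421,77), (411,222) and (221,223).

Run:
```python
from h import *
P=np.array([onz('w5',*q,.006) for q in [(210,77),(421,77),(411,223),(221,223)]]);c=P.mean(0)
f=(P[1]+P[2]-P[0]-P[3])/2;a=np.arctan2(f[1],f[0]);print(P,c,np.linalg.norm(f),a)
print('ring',onz('w5',371,152,.01), tri(('w5',371,152),('top',261,249)),'bar',proj('w5',[*c[:2],.044]))
to(c[0],c[1],.014,a+np.pi/2)
# box from t3 rim corners (inset offset: 160px at (480,320) 1:1)
Q=np.array([onz('t3',u-480+320,v-320+190,.07) for u,v in [(514,337),(591,347),(579,455),(498,445)]]);print(Q,Q.mean(0))
```

```text
[[0.3927 0.211  0.006 ]
 [0.5755 0.1819 0.006 ]
 [0.5565 0.0493 0.006 ]
 [0.3706 0.0788 0.006 ]] [0.4738 0.1303 0.006 ] 0.186682647203575 -0.15734601956904218
ring [0.5246 0.1249 0.01  ] (array([ 0.5274,  0.1221, -0.0109]), np.float64(0.00040582045767397504)) bar [315.6596 159.8282]
t 16.25 pos [0.4684 0.091  0.2122] turn [-0.0001  0.0004 -0.0006] then cm [ 3.9597 -0.0825 19.8211]
[[ 0.5972 -0.071   0.07  ]
 [ 0.5761 -0.2239  0.07  ]
 [ 0.3646 -0.1904  0.07  ]
 [ 0.3841 -0.0365  0.07  ]] [ 0.4805 -0.1305  0.07  ]
```

Call:
{"fn": "arm_command", "kwargs": {"plan": [{"fingers":-1,"xyz":[3.8,0,0],"angular":[0,0,0]},{"fingers":-1,"xyz":[0,-0.1,4],"angular":[0,0,0]},{"fingers":-1,"xyz":[0,0,5],"angular":[0,0,0]},{"fingers":-1,"xyz":[0,0,4],"angular":[0,0,0]},{"fingers":-1,"xyz":[0,0,3],"angular":[0,0,0]},{"fingers":-1,"xyz":[0,0,2],"angular":[0,0,0]},{"fingers":-1,"xyz":[0,0,1],"angular":[0,0,0]},{"fingers":-1,"xyz":[0,0,0.3],"angular":[0,0,0]},{"fingers":-1,"xyz":[0,0,0],"angular":[0,0,0]}]}}

```text
time_s: 17.15
position: [0.4737, 0.1299, 0.0197]
orientation: [0.0, 0.76, 0.65, 0.0]
contact_force: [0.1, -0.5, 0.1]
opening: 0.0854
grasp_force: 0.0
```

Run:
```python
from h import *
snap('wrist','w6'); to(.4738,.129,.016,-.157+np.pi/2)
```

```text
t 17.2 pos [0.4739 0.1301 0.0201] turn [ 0.001  -0.0003  0.0006] then cm [-0.1058  0.0053  0.4088]
```

View pics/w6.png

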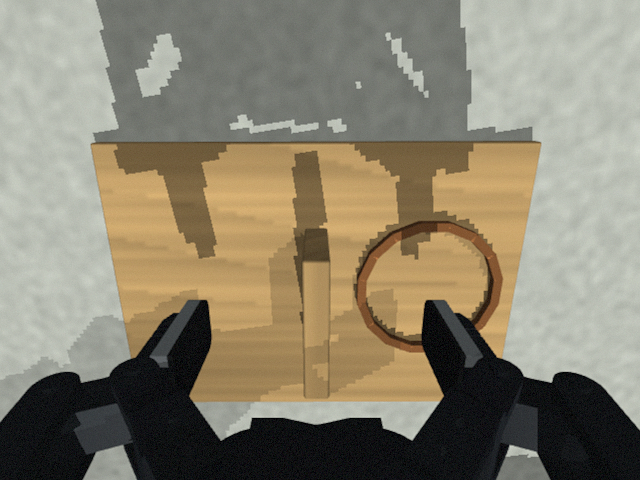

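The bar at u≈316 is centred between the fingers. I'll go 4 mm lower and close.

Call:
{"fn": "arm_command", "kwargs": {"plan": [{"fingers":-1,"xyz":[0,0,0.4],"angular":[0,0,0]},{"fingers":1,"xyz":[0,0,0],"angular":[0,0,0]},{"fingers":1,"xyz":[0,0,0],"angular":[0,0,0]},{"fingers":1,"xyz":[0,0,0],"angular":[0,0,0]},{"fingers":1,"xyz":[0,0,0],"angular":[0,0,0]},{"fingers":1,"xyz":[0,0,0],"angular":[0,0,0]},{"fingers":1,"xyz":[0,0,0],"angular":[0,0,0]},{"fingers":1,"xyz":[0,0,0],"angular":[0,0,0]},{"fingers":1,"xyz":[0,0,0],"angular":[0,0,0]},{"fingers":1,"xyz":[0,0,0],"angular":[0,0,0]}], "grip_force": 80}}

```text
time_s: 18.2
position: [0.4734, 0.1303, 0.0155]
orientation: [0.0, 0.76, 0.65, 0.0]
contact_force: [-2.8, -1.4, 6.7]
opening: 0.0084
grasp_force: 78.9
```

Call:
{"fn": "arm_command", "kwargs": {"plan": [{"fingers":1,"xyz":[0,0,-1],"angular":[0,0,0]},{"fingers":1,"xyz":[0,0,-3],"angular":[0,0,0]},{"fingers":1,"xyz":[0,0,-4],"angular":[0,0,0]},{"fingers":1,"xyz":[0,0,-4],"angular":[0,0,0]},{"fingers":1,"xyz":[0,0,-3],"angular":[0,0,0]},{"fingers":1,"xyz":[-3,0,0],"angular":[0,0,0]},{"fingers":1,"xyz":[-4,0,0],"angular":[0,0,0]},{"fingers":1,"xyz":[-4,0,0],"angular":[0,0,0]},{"fingers":1,"xyz":[-4,0,0],"angular":[0,0,0]},{"fingers":1,"xyz":[-4,0,0],"angular":[0,0,0]}]}}

```text
time_s: 19.2
position: [0.4432, -0.0589, 0.1659]
orientation: [0.0, 0.76, 0.65, 0.0]
contact_force: [1.4, 0.0, -1.4]
opening: 0.0086
grasp_force: 78.4
```

Run:
```python
from h import *
to(.4805,-.1287,.11,-.155+np.pi/2); print(env.state()['opening'])
```

```text
t 19.2 pos [ 0.4432 -0.0589  0.1659] turn [ 0.0004 -0.0001 -0.0007] then cm [-6.3219  4.7616  5.5905]
0.00860672783227062
```

Call:
{"fn": "arm_command", "kwargs": {"plan": [{"fingers":1,"xyz":[-3,2.3,0],"angular":[0,0,0]},{"fingers":1,"xyz":[-2.3,1.7,0],"angular":[0,0,0]},{"fingers":1,"xyz":[-1,0.8,1],"angular":[0,0,0]},{"fingers":1,"xyz":[0,0,2],"angular":[0,0,0]},{"fingers":1,"xyz":[0,0,2],"angular":[0,0,0]},{"fingers":1,"xyz":[0,0,0],"angular":[0,0,0]},{"fingers":1,"xyz":[0,0,0],"angular":[0,0,0]}]}}

```text
time_s: 19.9
position: [0.4814, -0.1266, 0.1156]
orientation: [-0.0, 0.76, 0.65, -0.0]
contact_force: [0.6, 0.0, 0.5]
opening: 0.009
grasp_force: 78.2
```

Run:
```python
from h import *
snap('wrist','w7');snap('side','s7'); to(.4805,-.1287,.071,-.155+np.pi/2); 
im=cv2.imread('pics/w7.png'); t2=cv2.resize(cv2.imread('pics/s7.png')[170:260,290:410],(400,300),interpolation=cv2.INTER_CUBIC)
cv2.imwrite('pics/w7b.png',np.hstack([cv2.resize(im,(400,300)),t2]))
b=np.array([.4805,-.1309]);y=-.1545;R=np.array([[np.cos(y),-np.sin(y)],[np.sin(y),np.cos(y)]])
for p in[(-.107,.08),(.107,.08),(-.107,-.08),(.107,-.08)]: print(proj('w7',[*(b+R@p),.07])/1.6)
```

```text
t 20.0 pos [ 0.4819 -0.1269  0.1162] turn [ 0.001  -0.     -0.0005] then cm [-0.1962 -0.1094  4.5224]
[61.1774 74.0987]
[334.2328  73.7971]
[ 90.8857 240.9704]
[304.735  240.9975]
```

View pics/w7b.png

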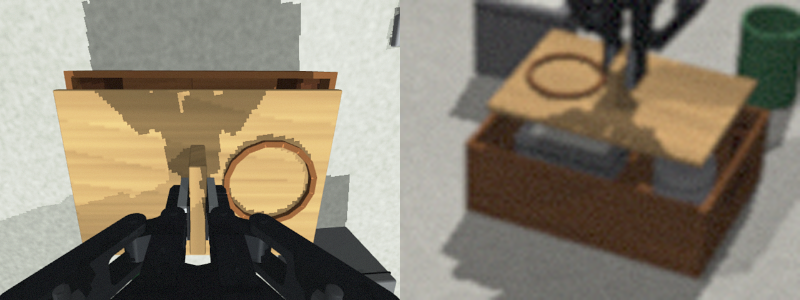

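The plate's far corners are at about (54,91) and (341,91), and the rim's at (66,71) and (337,72), both at half scale. The box seems a little to the right, so I'll measure at full resolution.

Run:
```python
from h import *
im=cv2.imread('pics/w7.png')
a=[cv2.resize(im[100:180,x:x+106],(400,300),interpolation=cv2.INTER_NEAREST) for x in(70,470)]
b=[cv2.resize(im[y:y+80,x:x+106],(400,300),interpolation=cv2.INTER_NEAREST) for x,y in((90,320),(450,320))]
cv2.imwrite('pics/c7.png',np.vstack([np.hstack(a),np.hstack(b)]))
```

```text
(no output)
```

View pics/c7.png

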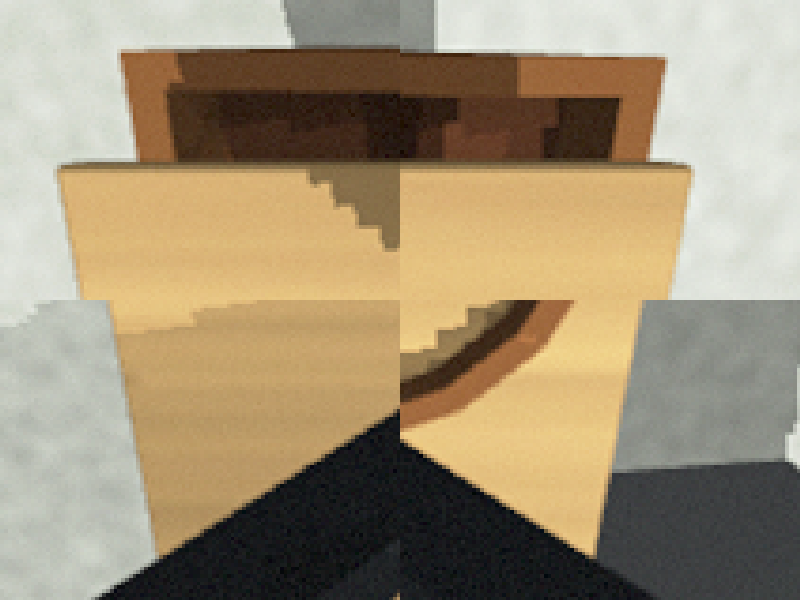

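Run:
```python
from h import *
L,Rr=[onz('w7',*q,.07) for q in((102.3,113.3),(540.2,115.2))]
l,r=[onz('w7',*q,.1067) for q in((85.9,144.8),(547.1,145))]
print(L,Rr,l,r,np.linalg.norm(Rr-L),np.linalg.norm(r-l))
a=-.156;ex=np.array([np.cos(a),np.sin(a),0]);ey=np.array([-np.sin(a),np.cos(a),0])
B=(L+Rr)/2-ey*.08; D=(l+r)/2-ey*.067
print('box',B,'div',D,'rel (ex,ey) mm',(B-D)@ex*1e3,(B-D)@ey*1e3, 'yaw',[np.arctan2(*(v[1::-1])) for v in(Rr-L,r-l)],env.state()['position'])
```

```text
[ 0.39   -0.0334  0.07  ] [ 0.6011 -0.0674  0.07  ] [ 0.3996 -0.0467  0.1067] [ 0.5833 -0.0756  0.1067] 0.21378775504150244 0.18596286514682928
box [ 0.4832 -0.1294  0.07  ] div [ 0.4811 -0.1274  0.1067] rel (ex,ey) mm 2.374352061225726 -1.6908003331139143 yaw [np.float64(-0.159711123875282), np.float64(-0.15588494485097054)] [ 0.4819 -0.1269  0.1162]
```

Call:
{"fn": "arm_command", "kwargs": {"plan": [{"fingers":1,"xyz":[-0.18,0.1,0],"angular":[0,0,0]},{"fingers":1,"xyz":[0,0,1.5],"angular":[0,0,0]},{"fingers":1,"xyz":[0,0,1],"angular":[0,0,0]},{"fingers":1,"xyz":[0,0,0.8],"angular":[0,0,0]},{"fingers":1,"xyz":[0,0,0.5],"angular":[0,0,0]},{"fingers":1,"xyz":[0,0,0.3],"angular":[0,0,0]},{"fingers":1,"xyz":[0,0,0],"angular":[0,0,0]},{"fingers":1,"xyz":[0,0,0],"angular":[0,0,0]}]}}

```text
time_s: 20.8
position: [0.4824, -0.1291, 0.0745]
orientation: [0.0, 0.76, 0.65, 0.0]
contact_force: [-0.4, -0.9, -1.4]
opening: 0.0085
grasp_force: 78.4
```

Run:
```python
from h import *
snap('side','s8'); snap('wrist','w8'); s=env.state(); print(s['position'],s['contact_force'],s['wrist_torque'])
t2=cv2.resize(cv2.imread('pics/s8.png')[170:260,290:410],(400,300),interpolation=cv2.INTER_CUBIC)
cv2.imwrite('pics/c8.png',np.hstack([cv2.resize(cv2.imread('pics/w8.png'),(400,300)),t2]))
```

```text
[ 0.4824 -0.1292  0.0746] [-0.3662  0.7618 -1.6335] [-0.0446  0.0585 -0.0143]
```

View pics/c8.png

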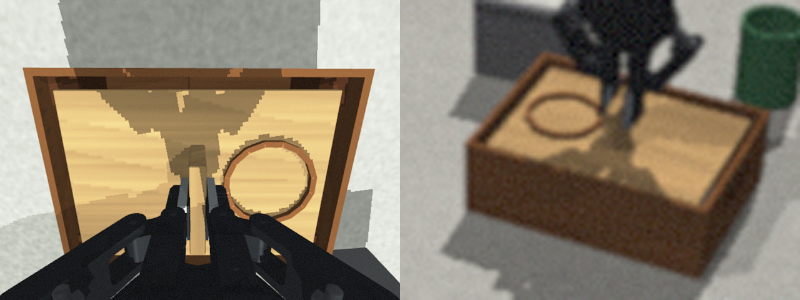

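The divider is inside the walls, evenly spaced. I'll lower the last 3 mm and release.

Call:
{"fn": "arm_command", "kwargs": {"plan": [{"fingers":1,"xyz":[0,0,0.3],"angular":[0,0,0]},{"fingers":1,"xyz":[0,0,0],"angular":[0,0,0]},{"fingers":0,"xyz":[0,0,0],"angular":[0,0,0]},{"fingers":0,"xyz":[0,0,0],"angular":[0,0,0]},{"fingers":0,"xyz":[0,0,0],"angular":[0,0,0]},{"fingers":0,"xyz":[0,0,0],"angular":[0,0,0]},{"fingers":0,"xyz":[0,0,-2],"angular":[0,0,0]},{"fingers":0,"xyz":[0,0,-5],"angular":[0,0,0]},{"fingers":-1,"xyz":[0,0,-5],"angular":[0,0,0]},{"fingers":-1,"xyz":[0,0,-3],"angular":[0,0,0]}]}}

```text
time_s: 21.9
position: [0.4829, -0.1291, 0.2248]
orientation: [0.001, 0.76, 0.65, 0.001]
contact_force: [-0.2, -0.3, -1.3]
opening: 0.0699
grasp_force: 0.0
```

Run:
```python
from h import *
to(.6,.29,.22,-.155); to(.6,.28,.22,-.155+np.pi); print(env.state()['joint_positions'],env.state()['contact_force'])
```

```text
t 21.9 pos [ 0.4829 -0.1291  0.2248] turn [ 0.0027 -0.0022  1.57  ] then cm [  5.1017 -43.2162   0.4756]
t 21.9 pos [ 0.4829 -0.1291  0.2248] turn [ 0.0022  0.0027 -1.5716] then cm [-5.2561 42.2282  0.4756]
[ 0.5093  0.2161 -0.352   1.919   0.0873  1.018  -0.0366] [-0.2422 -0.2657 -1.2668]
```

Call:
{"fn": "arm_command", "kwargs": {"plan": [{"fingers":-1,"xyz":[0,0,0],"angular":[0,0,0.145]},{"fingers":-1,"xyz":[0,0,0],"angular":[0,0,0.145]},{"fingers":-1,"xyz":[0,0,0],"angular":[0,0,0.145]},{"fingers":-1,"xyz":[0,0,0],"angular":[0,0,0.145]},{"fingers":-1,"xyz":[0,0,0],"angular":[0,0,0.145]},{"fingers":-1,"xyz":[0,0,0],"angular":[0,0,0.145]},{"fingers":-1,"xyz":[0,0,0],"angular":[0,0,0.145]},{"fingers":-1,"xyz":[0,0,0],"angular":[0,0,0.145]},{"fingers":-1,"xyz":[0,0,0],"angular":[0,0,0.145]},{"fingers":-1,"xyz":[0,0,0],"angular":[0,0,0.145]}]}}

```text
time_s: 22.9
position: [0.4821, -0.1291, 0.2212]
orientation: [-0.0, 1.0, -0.021, -0.0]
contact_force: [1.3, 0.9, 0.4]
opening: 0.0856
grasp_force: 0.0
```

Call:
{"fn": "arm_command", "kwargs": {"plan": [{"fingers":-1,"xyz":[0,-3,0],"angular":[0,0,0.12]},{"fingers":-1,"xyz":[0.7,-5,0],"angular":[0,0,0]},{"fingers":-1,"xyz":[0.7,-5,0],"angular":[0,0,0]},{"fingers":-1,"xyz":[0.7,-5,0],"angular":[0,0,0]},{"fingers":-1,"xyz":[0.7,-5,0],"angular":[0,0,0]},{"fingers":-1,"xyz":[0.7,-5,0],"angular":[0,0,0]},{"fingers":-1,"xyz":[0.7,-5,0],"angular":[0,0,0]},{"fingers":-1,"xyz":[0,-5,0],"angular":[0,0,0]},{"fingers":-1,"xyz":[0,-4,0],"angular":[0,0,0]},{"fingers":-1,"xyz":[0,-1.5,0],"angular":[0,0,0]}]}}

```text
time_s: 23.9
position: [0.5855, 0.2964, 0.2207]
orientation: [-0.001, 0.997, -0.075, -0.001]
contact_force: [-1.0, -0.1, -0.4]
opening: 0.0856
grasp_force: 0.0
```

Call:
{"fn": "arm_command", "kwargs": {"plan": [{"fingers":-1,"xyz":[0,0,0],"angular":[0,0,0]},{"fingers":-1,"xyz":[0,0,0],"angular":[0,0,0]}]}}

```text
time_s: 24.1
position: [0.5866, 0.2908, 0.221]
orientation: [0.0, 0.997, -0.078, -0.0]
contact_force: [0.1, -1.2, 0.4]
opening: 0.0853
grasp_force: 0.0
```

Run:
```python
from h import *
snap('wrist','w9'); snap('top','t9'); to(.6226,.305,.022,-.155); print(proj('w9',[.6226,.305,.08]))
im=cv2.imread('pics/w9.png'); im[320:,480:]=cv2.imread('pics/t9.png')[190:350,320:480]
cv2.imwrite('pics/c9.png',im)
```

```text
t 24.2 pos [0.5868 0.29   0.2213] turn [ 0.0006 -0.0002 -0.002 ] then cm [ 3.3036 -2.0321 19.9325]
[290.0464 172.2815]
```

View pics/c9.png

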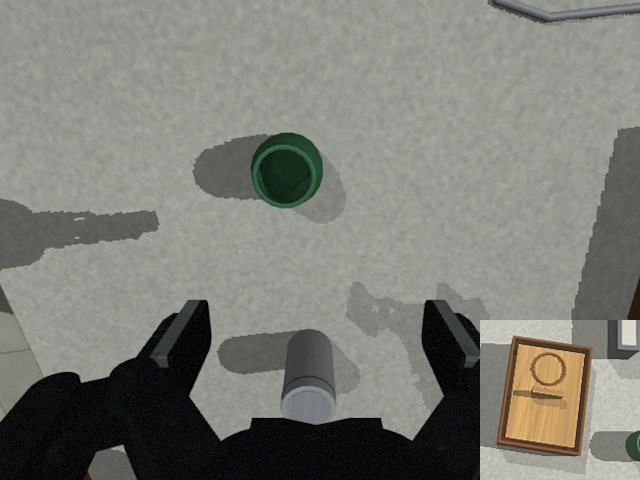

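The cup's rim centre is at about (285,176), 2–3 mm from the estimate. The inset shows the divider seated with its ring at (548,369), which is top pixel (388,239).

Call:
{"fn": "arm_command", "kwargs": {"plan": [{"fingers":-1,"xyz":[3.2,-2.2,0],"angular":[0,0,0]},{"fingers":-1,"xyz":[0,0,4],"angular":[0,0,0]},{"fingers":-1,"xyz":[0,0,5],"angular":[0,0,0]},{"fingers":-1,"xyz":[0,0,4],"angular":[0,0,0]},{"fingers":-1,"xyz":[0,0,3],"angular":[0,0,0]},{"fingers":-1,"xyz":[0,0,2],"angular":[0,0,0]},{"fingers":-1,"xyz":[0,0,1.5],"angular":[0,0,0]},{"fingers":-1,"xyz":[0,0,0.4],"angular":[0,0,0]},{"fingers":-1,"xyz":[0,0,0],"angular":[0,0,0]},{"fingers":-1,"xyz":[0,0,0],"angular":[0,0,0]}]}}

```text
time_s: 25.2
position: [0.6222, 0.3086, 0.0236]
orientation: [-0.0, 0.997, -0.078, 0.001]
contact_force: [-0.0, 0.6, 0.2]
opening: 0.0855
grasp_force: 0.0
```

Call:
{"fn": "arm_command", "kwargs": {"plan": [{"fingers":1,"xyz":[0,0,0],"angular":[0,0,0]},{"fingers":1,"xyz":[0,0,0],"angular":[0,0,0]},{"fingers":1,"xyz":[0,0,0],"angular":[0,0,0]},{"fingers":1,"xyz":[0,0,0],"angular":[0,0,0]},{"fingers":1,"xyz":[0,0,0],"angular":[0,0,0]},{"fingers":1,"xyz":[0,0,0],"angular":[0,0,0]},{"fingers":1,"xyz":[0,0,0],"angular":[0,0,0]}], "grip_force": 50}}

```text
time_s: 25.9
position: [0.6221, 0.3089, 0.0239]
orientation: [-0.0, 0.997, -0.077, 0.001]
contact_force: [-3.8, -0.9, 12.4]
opening: 0.0608
grasp_force: 52.5
```

Run:
```python
from h import *
print('ring top',onz('t9',388,239,.064)); print('from w8', onz('w8',270*1.6,179*1.6,.0746-.0155+.008))
Q=[onz('t9',u-160,v-130,.062) for u,v in[(516,341),(587,350),(575,452),(502,443)]];print(np.mean(Q,0))
```

```text
ring top [ 0.533  -0.1377  0.064 ]
from w8 [ 0.5346 -0.1336  0.0671]
[ 0.4805 -0.1305  0.062 ]
```

Call:
{"fn": "arm_command", "kwargs": {"plan": [{"fingers":1,"xyz":[0,0,-2],"angular":[0,0,0]},{"fingers":1,"xyz":[0,0,-4],"angular":[0,0,0]},{"fingers":1,"xyz":[0,0,-5],"angular":[0,0,0]},{"fingers":1,"xyz":[0,0,-5],"angular":[0,0,0]},{"fingers":1,"xyz":[0,0,-3],"angular":[0,0,0]},{"fingers":1,"xyz":[0,3,0],"angular":[0,0,0]},{"fingers":1,"xyz":[0,4,0],"angular":[0,0,0]},{"fingers":1,"xyz":[0,4.5,0],"angular":[0,0,0]},{"fingers":1,"xyz":[0,4.5,0],"angular":[0,0,0]},{"fingers":1,"xyz":[0,4.5,0],"angular":[0,0,0]}]}}

```text
time_s: 26.9
position: [0.5892, 0.1042, 0.2125]
orientation: [0.0, 0.997, -0.077, 0.0]
contact_force: [1.3, -1.2, -2.0]
opening: 0.0608
grasp_force: 55.7
```

Run:
```python
from h import *
to(.533,-.138,.088,-.155); print(env.state()['opening'])
```

```text
t 26.9 pos [0.5892 0.1042 0.2125] turn [ 0.     -0.0003 -0.0001] then cm [-1.8091 24.7977 12.4537]
0.06081350919590885
```

Call:
{"fn": "arm_command", "kwargs": {"plan": [{"fingers":1,"xyz":[0,4.5,0],"angular":[0,0,0]},{"fingers":1,"xyz":[-0.6,4.5,0],"angular":[0,0,0]},{"fingers":1,"xyz":[-0.6,4.5,0],"angular":[0,0,0]},{"fingers":1,"xyz":[-0.6,4.5,0],"angular":[0,0,0]},{"fingers":1,"xyz":[0,3.5,0],"angular":[0,0,0]},{"fingers":1,"xyz":[0,2.3,0],"angular":[0,0,0]},{"fingers":1,"xyz":[0,1,2],"angular":[0,0,0]},{"fingers":1,"xyz":[0,0,3],"angular":[0,0,0]},{"fingers":1,"xyz":[0,0,2],"angular":[0,0,0]},{"fingers":1,"xyz":[0,0,0],"angular":[0,0,0]}]}}

```text
time_s: 27.9
position: [0.5322, -0.136, 0.1402]
orientation: [-0.0, 0.997, -0.078, -0.002]
contact_force: [-0.8, -0.1, -1.8]
opening: 0.061
grasp_force: 55.6
```

Run:
```python
from h import *
snap('side','s10'); snap('wrist','w10'); to(.533,-.138,.086,-.155)
t2=cv2.resize(cv2.imread('pics/s10.png')[150:255,280:420],(400,300),interpolation=cv2.INTER_CUBIC)
cv2.imwrite('pics/c10.png',np.hstack([cv2.resize(cv2.imread('pics/w10.png'),(400,300)),t2]))
```

```text
t 28.0 pos [ 0.5339 -0.1362  0.143 ] turn [-0.0001 -0.0001 -0.    ] then cm [-0.0606  0.1917  5.6964]
```

View pics/c10.png

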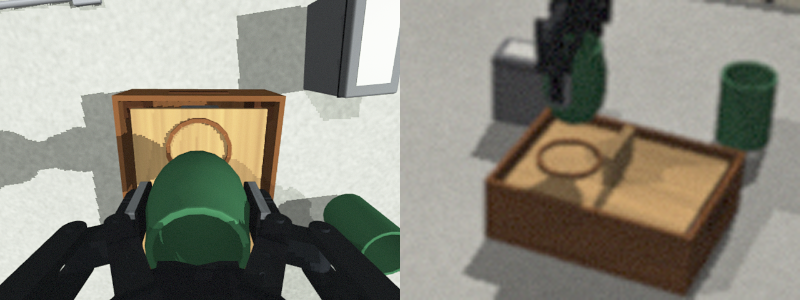

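The cup is upright and held over the ring. I'll lower it.

Call:
{"fn": "arm_command", "kwargs": {"plan": [{"fingers":1,"xyz":[0,0.2,1],"angular":[0,0,0]},{"fingers":1,"xyz":[0,0,1.5],"angular":[0,0,0]},{"fingers":1,"xyz":[0,0,1.2],"angular":[0,0,0]},{"fingers":1,"xyz":[0,0,0.8],"angular":[0,0,0]},{"fingers":1,"xyz":[0,0,0.5],"angular":[0,0,0]},{"fingers":1,"xyz":[0,0,0.4],"angular":[0,0,0]},{"fingers":1,"xyz":[0,0,0],"angular":[0,0,0]},{"fingers":1,"xyz":[0,0,0],"angular":[0,0,0]}]}}

```text
time_s: 28.8
position: [0.5336, -0.1383, 0.0885]
orientation: [0.0, 0.997, -0.078, 0.0]
contact_force: [-0.1, -0.6, -2.2]
opening: 0.0607
grasp_force: 55.6
```

Call:
{"fn": "arm_command", "kwargs": {"plan": [{"fingers":1,"xyz":[0,0,0.25],"angular":[0,0,0]},{"fingers":1,"xyz":[0,0,0],"angular":[0,0,0]},{"fingers":1,"xyz":[0,0,0],"angular":[0,0,0]}]}}

```text
time_s: 29.1
position: [0.5336, -0.1383, 0.0859]
orientation: [0.0, 0.997, -0.078, 0.0]
contact_force: [0.7, -0.2, -1.2]
opening: 0.0611
grasp_force: 55.8
```

Call:
{"fn": "arm_command", "kwargs": {"plan": [{"fingers":0,"xyz":[0,0,0],"angular":[0,0,0]},{"fingers":-1,"xyz":[0,0,0],"angular":[0,0,0]},{"fingers":-1,"xyz":[0,0,0],"angular":[0,0,0]},{"fingers":-1,"xyz":[0,0,0],"angular":[0,0,0]},{"fingers":-1,"xyz":[0,0,0],"angular":[0,0,0]},{"fingers":-1,"xyz":[0,0,-2],"angular":[0,0,0]},{"fingers":-1,"xyz":[0,0,-4],"angular":[0,0,0]},{"fingers":-1,"xyz":[0,0,-5],"angular":[0,0,0]},{"fingers":-1,"xyz":[0,0,-5],"angular":[0,0,0]}]}}

```text
time_s: 30.0
position: [0.5329, -0.1381, 0.2475]
orientation: [-0.0, 0.997, -0.077, -0.0]
contact_force: [1.3, -0.7, 0.9]
opening: 0.0853
grasp_force: 0.0
```

Call:
{"fn": "arm_command", "kwargs": {"plan": [{"fingers":-1,"xyz":[-4,0,0],"angular":[0,0,0]},{"fingers":-1,"xyz":[-4,0,0],"angular":[0,0,0]},{"fingers":-1,"xyz":[0,0,0],"angular":[0,0,0]},{"fingers":-1,"xyz":[0,0,0],"angular":[0,0,0]},{"fingers":-1,"xyz":[0,0,0],"angular":[0,0,0]}]}}

```text
time_s: 30.5
position: [0.4551, -0.126, 0.2459]
orientation: [-0.0, 0.997, -0.078, 0.0]
contact_force: [-0.1, -0.8, 0.3]
opening: 0.0854
grasp_force: 0.0
```

Run:
```python
from h import *
snap('side','s11'); snap('wrist','w11')
t2=cv2.resize(cv2.imread('pics/s11.png')[150:255,280:420],(400,300),interpolation=cv2.INTER_CUBIC)
cv2.imwrite('pics/c11.png',np.hstack([cv2.resize(cv2.imread('pics/w11.png'),(400,300)),t2]))
```

```text
(no output)
```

View pics/c11.png

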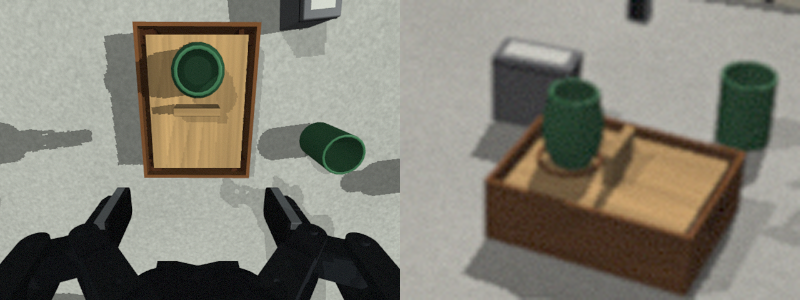

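The cup stands upright in the ring on the level divider, and the arm is clear. I'll hand in.

```bash
python3 -c "
from station import env
print(env.finish_job())"
```

```text
the job is handed in; nothing more can be done
None
```

The box is packed as asked (canister and tub in their bays, divider seated on the posts, mate cup upright in the ring, look-alikes and bombilla left alone), and the job was handed in at about 30 s of robot time; `finish_job()` gave no verdict, so the result rests on my final camera check.

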